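# Free a stuck sample cup from its carrier

## Robot

A 6-joint arm with a two-finger parallel gripper is mounted at the origin on the work surface. World frame = base frame: x ahead of the robot, y to its left, z up, the work surface at z = 0. Lengths are in m, angles in rad, forces in N, time in s.
With the tool pointing down it reaches from about 0.325 to 0.775 m from the base axis. Payload 9.3 kg.
Tool frame: the origin (TCP) lies midway between the tips of the shut fingers; the grasp point (between the pads) lies 19 mm behind it (ctrl.pinch_z is the distance from the TCP to the grasp point, in m); z points along the fingers, x is the direction in which the jaws open and shut, and the axes are right-handed (so a half turn about z gives the same grasp; the last joint's range is limited). The gripper opens to 85 mm and grips with 20 to 120 N. Pads are 22 mm wide; open, the fingers measure 114 mm over their backs; the gripper's body (76 mm by 85 mm) begins 54 mm behind the grasp point. The pads swing forward as they close: fully open they stand 13 mm farther back than shut.
Start: joints at [-0.153, 0.259, 0.021, 1.334, 0, 1.418], TCP at [0.55, -0, 0.231] pointing down, gripper open.
Joint ranges: [-3.04, 3.04], [-0.91, 1.82], [-1.04, 1.36], [-1.92, 1.95], [-1.52, 1.45], [-3.14, 3.14]. Speed limits (rad/s): [2.22, 2.22, 2.79, 3.14, 3.14, 3.14].

## Interface

Orientations are given as a rotation vector (axis times angle).
In Python, from bench import read_state, capture, camera_params, workorder, ctrl gives the robot as it stands.
- The arm moves only by the shell command python3 -m jog 'ROWS' [FORCE]. ROWS is JSON, a list of rows, each a list of 3 entries, a list of its own where there are three numbers: the shift along the tool's x, y, z in mm, then the turn about the tool's z in degrees, then the opening, from -1 (shut) to 1 (fully open), so that 0 is half open. In form: [[[x, y, z], spin, jaw], ...]. A call has 1 to 12 rows; each row shifts and turns the pose as measured when the row begins, along the tool's axes as they then stand; what a row does not reach is not made up. A row lasts 1/8 s, in which the tool goes at most 62.5 mm and 10.7 degrees, less where a joint would pass 70% of its speed; a pose out of reach is approached as far as the arm can. A call is refused whole if a number of a shift passes 62.5 or a number of a turn 10.7, either way. A call with a gripper value outside its range is refused whole. The fingers move at their own pace and stop on an object; FORCE is the grip in N (left out, the last holds). Time passes only in rows, so rows that do not move let the fingers close. It gives the time, the measured TCP pose, the force and the opening at its end, in the units of the state.
- read_state(): the state, without advancing time (a new reading comes with each control period).
- capture(name): name is "scene" or "side" or "wrist"; returns the picture (480x640x3 uint8, blue, green, red); there is no depth.
- camera_params(name): a dict with "camera_matrix" (3x3 intrinsics, pixels), "R" (3x3) and "t" (3): a world point X has camera coordinates R X + t; the wrist camera has in their place "tool_from_camera" (4x4, takes a point from camera to tool coordinates, whose origin is the TCP and whose axes are the tool frame's). Camera axes: x right, y down, z forward; pixel columns grow to the right and rows downward; lengths in m; the calibration is good to about 2 mm. A picture is of the moment at which its call begins: read the wrist's pose just before it. camera_params takes no time and is no camera call.
- workorder.close_job(): hands the job in, once; it reports no verdict.
The state is a dict: "clock": time; "q": joint angles; "joint_vel": joint speeds; "joint_efforts": joint torques, N m; "ee_pos": TCP position; "eef_rot": TCP orientation; "wrist_force": force on the tool from outside, world axes, zero at the start; "ft_torque": the same for the moment, N m; "grip_width": finger opening in m.
Only numpy, scipy, OpenCV 4.12 (cv2) and the standard library are available. Lean on these libraries where they do the work, as an engineer would, in place of code of your own. Each camera call takes 0.05 s, during which the arm holds its last target.

## Task

A steel sample cup is stuck in its grey transport carrier. Slide the carrier along the bench, fully home into the slot of the steel hold-down dock so that its foot is caught under the plate, then take the cup by its rim and, pulling lightly, twist it anticlockwise (seen from above) until you feel it let go, and draw it out, without heaving on the dock. Stand the cup upright in the blue tray, leave the empty carrier home in the dock, and do not disturb the bottles, jar and dishes around.

Things in the scene. Friction and masses are not known exactly. Their poses are not given: they have to be found in the camera images.
- dock: Steel hold-down dock fixed to the bench, 130 x 130 mm: a plate (underside 10.5, top 18.5 mm above the bench) with a slot 82 mm wide open towards the dock's -x (roughly world +y), its end at x = +39 mm; 114 mm between rails below. Origin on the bench where the carrier's underside centre is when fully home; z up.
- dock_mouth (a point): Point on the bench in the middle of the dock's mouth, 95 mm from the home point along the dock's -x. Two yellow guide cheeks, tops 22 mm above the bench, narrow from about 115 mm apart here to the 82 mm slot, which begins 58 mm from the home point.
- carrier: Loose grey plastic transport carrier, orange band, 500 g: square foot flange 104 x 104 x 8 mm with a square upright sleeve 76 x 76 mm, top 75 mm above its underside. Origin at the centre of the underside, z up, x and y square to its faces. Starts 170 to 210 mm in front of home, up to 25 mm to a side, axes up to 0.25 rad off the dock's. +x face leads into the slot.
- push_face (a point): Centre of the flat -x face of the carrier's sleeve, 45 mm above the bench, 38 mm from the carrier's axis: pushed here (not gripped) with a flat or two-finger contact the carrier slides along. In the slot it has 3 mm of play each side, cannot turn more than about 0.1 rad, and can rise 2.5 mm until its foot meets the plate.
- cup: Loose steel sample cup, 220 g, 94 mm high, standing in the carrier on a floor 12 mm above the carrier's underside. Origin at the centre of its underside, z up its axis. Body 50 mm diameter; a dust flange 72 mm diameter, 64.5 to 68.5 mm above the origin, covers the sleeve's mouth. To be out, it must rise 80 mm or more relative to the carrier.
- cup_rim (a point): Centre of the cup's mouth, 94 mm above its origin (106 mm above the bench at the start). The round rim to grip runs from here 25 mm down to the dust flange: outside diameter 56 mm, wall 3.5 mm, hollow 25 mm deep.
- cup_lug (a point): One of two opposite lugs, hidden in the carrier, caught under a catch ring: about 2 mm of free lift. The ring's two opposite notches let them by; they cannot be seen and differ each time: turned anticlockwise from above by 0.35 to 1.2 rad from the start (slack 0.15 either way) the cup comes up freely. Under a light upward pull it springs up there; turned too far it is caught again.
- blue_tray: Blue shallow tray fixed on the bench, 130 x 130 x 14 mm, walls 4 mm, floor 4 mm thick, open on top. Origin at the centre of its underside. An equal white tray beside it (not the target) may stand in either of two places with it.
- white_tray: White tray of the same make and size as the blue one; not the target. Origin at the centre of its underside.
- bottle_red: Reagent bottle with red cap, 60 mm diameter, 130 mm high; leave alone. Origin at the underside.
- bottle_blue: Reagent bottle with blue cap, 60 mm diameter, 130 mm high; leave alone. Origin at the underside.
- jar: Amber glass jar, white cap, 60 mm diameter, 70 mm high; leave alone. Origin at the underside.
- dishes: Stack of clear culture dishes, 94 mm diameter, 30 mm high; leave alone. Origin at the underside.
Mind the look-alikes: they are no part of the job. Of the things that look like the dock, take the one that is farthest from the robot's base at the start.

How it is judged:
By the outcome, as a careful person would: the job done as asked, in the order asked, and still so for the second after the job is handed in, with the robot touching nothing.
It also fails if it takes over 72 s, if anything falls off the work surface, if the arm or the gripper's body presses on something with over 40 N, if the wrist force passes 120 N, or if a joint passes its speed limit or range.

## Working session

There is one attempt and no reset: what is moved stays moved. The work goes in short steps, Python scripts to look and compute and a shell command to move; the robot and the scene stay as the last step left them, time stands still between calls to the robot, and variables do not carry over. Pictures are saved under pics/ and viewed, and the job is handed in when it is done.

```bash
ls; mkdir -p pics; python3 - <<'E'
from bench import *
import cv2,numpy as np
s=read_state();print({k:np.round(v,3).tolist() for k,v in s.items()},ctrl.pinch_z)
for n in("scene","side","wrist"):
    cv2.imwrite(f"pics/{n}0.png",capture(n));
    p=camera_params(n);print(n,{k:np.round(v,3).tolist() for k,v in p.items()})
E
```

```text
pics
{'clock': 0.0, 'q': [-0.153, 0.259, 0.021, 1.334, -0.0, 1.418], 'joint_vel': [-0.0, 0.0, 0.002, -0.001, 0.0, 0.0], 'joint_efforts': [-0.0, -55.564, 34.454, 0.013, -0.0, 0.0], 'ee_pos': [0.55, 0.0, 0.231], 'eef_rot': [-3.141, 0.0, 0.002], 'wrist_force': [-0.122, 0.37, 0.334], 'ft_torque': [-0.016, -0.0, -0.023], 'grip_width': 0.085} 0.0187
scene {'camera_matrix': [[465.312, 0.0, 315.977], [0.0, 465.312, 237.51], [0.0, 0.0, 1.0]], 'R': [[-0.614, 0.789, -0.011], [0.524, 0.397, -0.753], [-0.59, -0.469, -0.658]], 't': [0.382, -0.173, 1.505]}
side {'camera_matrix': [[506.653, 0.0, 328.277], [0.0, 506.653, 232.149], [0.0, 0.0, 1.0]], 'R': [[0.786, -0.618, 0.011], [-0.393, -0.513, -0.763], [0.477, 0.596, -0.646]], 't': [-0.459, 0.245, 1.084]}
wrist {'camera_matrix': [[390.175, 0.0, 320.684], [0.0, 390.175, 240.807], [0.0, 0.0, 1.0]], 'tool_from_camera': [[1.0, 0.001, -0.001, -0.0], [-0.001, 0.959, 0.285, -0.072], [0.001, -0.285, 0.959, -0.142], [0.0, 0.0, 0.0, 1.0]]}
```

View pics/scene0.png

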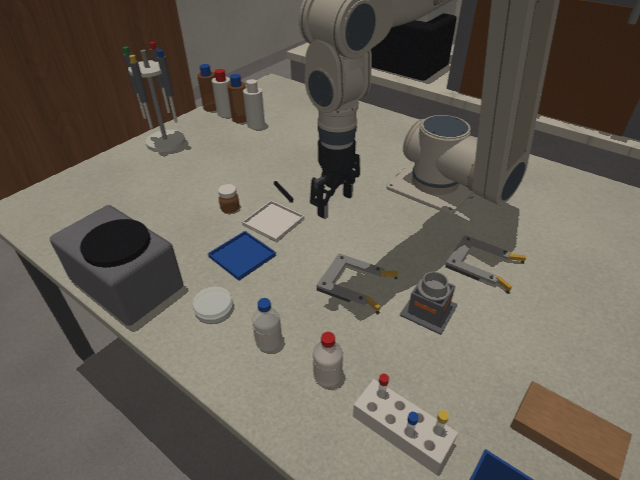

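View pics/side0.png

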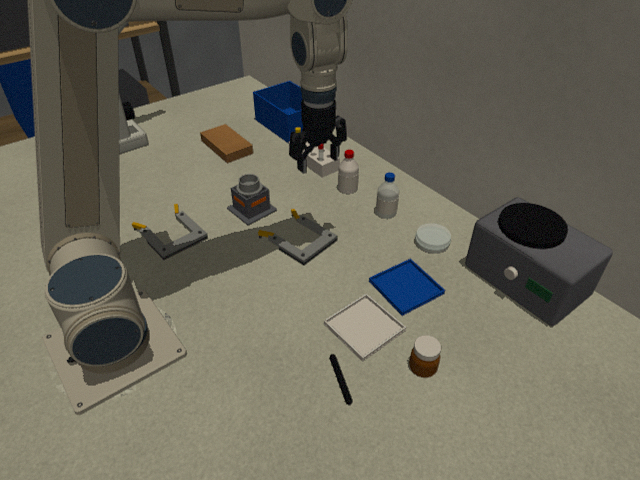

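View pics/wrist0.png

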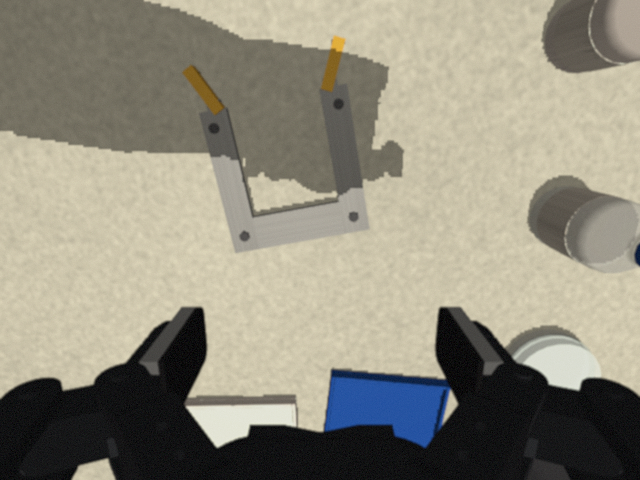

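Two dock-like things: A at scene (357,282)/side (300,237), and B at scene (485,263)/side (172,233). I'll measure their distances from the base and look at enlarged crops.

```bash
cat > h.py <<'E'
import numpy as np,cv2
from bench import camera_params,read_state
from scipy.spatial.transform import Rotation as Ro
def cam(n,s=None):
    p=camera_params(n);K=np.array(p["camera_matrix"])
    if n!="wrist": return K,np.array(p["R"]),np.array(p["t"])
    s=s or read_state();T=np.eye(4);T[:3,:3]=Ro.from_rotvec(s["eef_rot"]).as_matrix();T[:3,3]=s["ee_pos"]
    M=np.linalg.inv(T@np.array(p["tool_from_camera"]));return K,M[:3,:3],M[:3,3]
def pix2w(n,u,v,z,s=None):
    K,R,t=cam(n,s);d=R.T@np.linalg.inv(K)@[u,v,1];c=-R.T@t
    return c+d*(z-c[2])/d[2]
def w2pix(n,X,s=None):
    K,R,t=cam(n,s);p=K@(R@np.array(X)+t);return p[:2]/p[2]
E
python3 - <<'E'
from h import *
print('A',pix2w("scene",357,282,.018),pix2w("side",300,237,.018));print('B',pix2w("scene",485,263,.018),pix2w("side",172,233,.018))
print("blue",pix2w("scene",242,255,.01),pix2w("side",407,286,.01))
# wrist dock corners on plate top
for u,v in [(236,251),(368,227),(201,113),(346,85),(255,215),(339,198),(213,128),(338,104),(353,216),(245,236)]: print(u,v,pix2w("wrist",u,v,.0185).round(4))
i=cv2.imread("pics/scene0.png");cv2.imwrite("pics/c1.png",cv2.resize(i[220:340,300:540],None,fx=3.3,fy=3.3,interpolation=2))
i=cv2.imread("pics/side0.png");cv2.imwrite("pics/c2.png",cv2.resize(i[160:280,120:350],None,fx=3.4,fy=3.4,interpolation=2))
E
```

```text
A [0.52551339 0.054038   0.018     ] [0.51342171 0.03177756 0.018     ]
B [0.26942551 0.27920207 0.018     ] [0.25388792 0.25133626 0.018     ]
blue [ 0.62337483 -0.25068129  0.01      ] [ 0.61701055 -0.2627503   0.01      ]
236 251 [ 0.4683 -0.043   0.0185]
368 227 [ 0.5934 -0.0192  0.0185]
201 113 [0.4458 0.0822 0.0185]
346 85 [0.5705 0.1048 0.0185]
255 215 [ 0.4881 -0.0078  0.0185]
339 198 [0.5659 0.0082 0.0185]
213 128 [0.4552 0.0698 0.0185]
338 104 [0.5639 0.0896 0.0185]
353 216 [ 0.5791 -0.0087  0.0185]
245 236 [ 0.4777 -0.0281  0.0185]
```

View pics/c1.png

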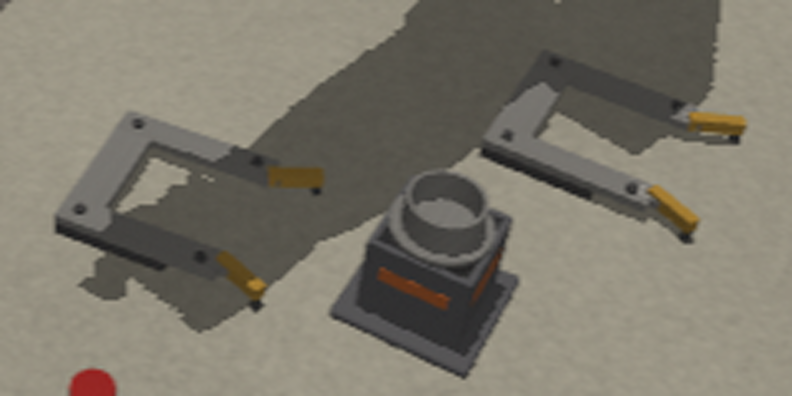

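View pics/c2.png

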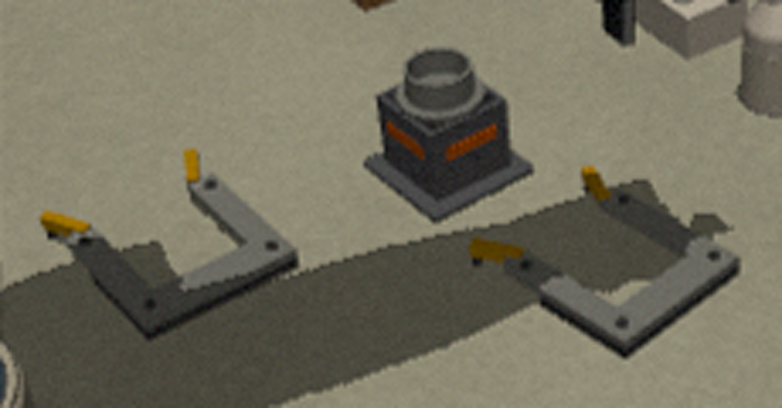

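A is 0.52 m from the base, B about 0.37 m. Both match the description of the dock, so I take the farther one, A (scene (357,282)). Next I look at the carrier from above.

```bash
python3 -m jog '[[[-15,-50,0],0,-0.3],[[-15,-50,0],0,-0.3],[[-15,-50,0],0,-0.3],[[-15,-50,0],0,-0.3],[[0,-30,0],0,-0.3],[[0,0,0],0,-0.3]]' 40; python3 - <<'E'
from bench import *
import cv2
print(read_state()["ee_pos"],read_state()["eef_rot"])
cv2.imwrite("pics/w1.png",capture("wrist"))
E
```

```text
clock: 0.9
ee_pos: [0.488, 0.2359, 0.2289]
eef_rot: [3.141, -0.004, -0.006]
wrist_force: [-0.1, -1.1, 1.1]
grip_width: 0.0295
[0.4879556  0.23585211 0.2289407 ] [ 3.14145968 -0.00394407 -0.00622992]
```

View pics/w1.png

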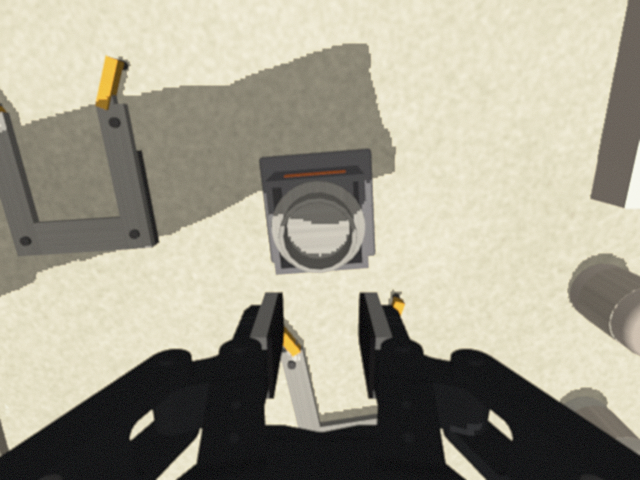

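```bash
python3 - <<'E'
import cv2
i=cv2.imread("pics/w1.png");cv2.imwrite("pics/c3.png",cv2.resize(i[140:285,245:395],None,fx=4,fy=4,interpolation=2))
E
```

```text
(no output)
```

View pics/c3.png

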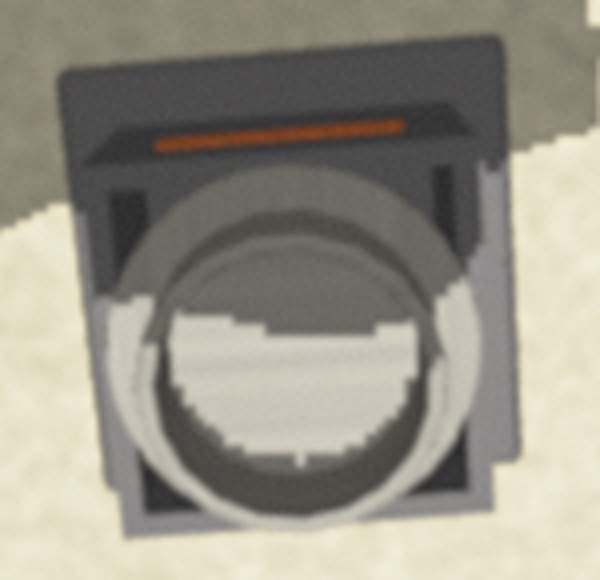

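```bash
python3 - <<'E'
from h import *
P=[pix2w("wrist",u,v,.008) for u,v in [(260,158),(370,149.2),(375.5,255),(272,262.5)]]
for p in P: print(p.round(4))
S=[pix2w("wrist",u,v,.075) for u,v in [(276.2,274.5),(368.2,267)]]
for p in S: print(p.round(4))
d=P[1]-P[0];a=np.arctan2(d[1],d[0]);print(np.degrees(a),np.linalg.norm(d)); n=np.array([np.sin(a),-np.cos(a)])
print("ctr foot",(P[0]+P[1])[:2]/2+n*.052,(np.array(P[0])+P[1]+P[2]+P[3])[:2]/4)
d=S[1]-S[0];a2=np.arctan2(d[1],d[0]);print(np.degrees(a2),np.linalg.norm(d));print("ctr sleeve",(S[0]+S[1])[:2]/2-n*.038)
for n,u,v in (("wrist",318.5,228),): print(pix2w(n,u,v,.106))
# dock from this view too: plate corners on top
for u,v in [(400,415)]: pass
E
```

```text
[0.4313 0.2784 0.008 ]
[0.5314 0.286  0.008 ]
[0.5402 0.1849 0.008 ]
[0.4384 0.1772 0.008 ]
[0.4507 0.1909 0.075 ]
[0.5251 0.1973 0.075 ]
4.331588264812698 0.10037236081929964
ctr foot [0.48530091 0.23033957] [0.48532619 0.23162072]
4.925675442862266 0.0747107218184746
ctr sleeve [0.48505619 0.23200426]
[0.48558689 0.23798158 0.106     ]
```

Carrier centre (0.485,0.2315), about 6° clockwise of the dock, lateral offset about 3 mm. I'll go behind it and lower.

```bash
python3 -m jog '[[[-5,-40,0],0,-0.3],[[-5,-38,0],0,-0.3],[[0,0,30],-4.5,-0.3],[[0,0,50],0,-0.3],[[0,0,50],0,-0.3],[[0,0,40],0,-0.3],[[0,0,10],0,-0.3],[[0,0,0],0,-0.3]]'; python3 - <<'E'
from bench import *
import cv2,numpy as np
from h import *
s=read_state();R=Ro.from_rotvec(s["eef_rot"]).as_matrix();print(np.degrees(np.arctan2(R[1,0],R[0,0])),R[:,2])
cv2.imwrite("pics/s2.png",cv2.resize(capture("side")[100:260,180:420],None,fx=3.3,fy=3.3))
E
```

```text
clock: 1.95
ee_pos: [0.4816, 0.3066, 0.0454]
eef_rot: [3.138, 0.107, -0.003]
wrist_force: [-0.1, 0.8, -0.0]
grip_width: 0.0297
3.896098352452595 [-0.00176947 -0.00159094 -0.99999717]
```

View pics/s2.png

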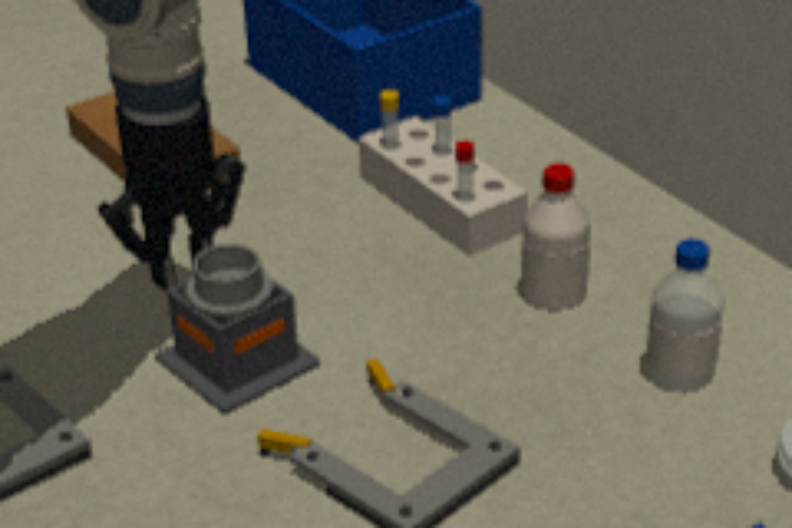

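```bash
python3 -m jog '[[[-2,14,0],-0.5,-0.3],[[0,5,1],0,-0.3],[[0,4,1],0,-0.3],[[0,4,0],0,-0.3],[[0,4,0],0,-0.3],[[0,4,0],0,-0.3]]'; python3 - <<'E'
from bench import *
print(read_state()["wrist_force"])
import cv2,numpy as np
cv2.imwrite("pics/w3.png",capture("wrist"))
E
```

```text
clock: 2.75
ee_pos: [0.4844, 0.2711, 0.0478]
eef_rot: [-3.136, -0.123, -0.008]
wrist_force: [-0.5, 4.0, -1.3]
grip_width: 0.0299
[-0.52477904  4.01374258 -1.31832759]
```

View pics/w3.png

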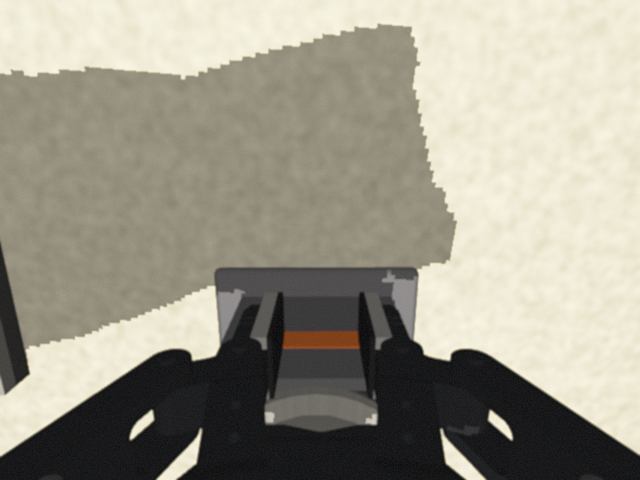

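```bash
python3 -m jog '[[[0,6,0],-0.8,-0.3],[[-0.4,8,0],-0.8,-0.3],[[-0.4,8,0],-0.8,-0.3],[[-0.4,8,0],-0.8,-0.3],[[-0.4,8,0],-0.8,-0.3],[[-0.4,8,0],-0.8,-0.3],[[-0.4,8,0],-0.8,-0.3],[[-0.4,6,0],-0.5,-0.3],[[0,0,0],0,-0.3]]'; cat > look.py <<'E'
import sys
from bench import *
from h import *
s=read_state();R=Ro.from_rotvec(s["eef_rot"]).as_matrix();print("yaw",np.degrees(np.arctan2(R[1,0],R[0,0])).round(2),s["ee_pos"].round(4) if hasattr(s["ee_pos"],'round') else s["ee_pos"],np.round(s["wrist_force"],1))
for n in sys.argv[2:]: cv2.imwrite(f"pics/{n}{sys.argv[1]}.png",capture(n))
E
python3 look.py 4 wrist scene side
python3 - <<'E'
import cv2,numpy as np
a=cv2.imread("pics/scene4.png")[200:350,280:480];b=cv2.imread("pics/side4.png")[150:300,170:370]
cv2.imwrite("pics/c4.png",np.vstack([cv2.resize(a,(400,300)),cv2.resize(b,(400,300))]))
E
```

```text
clock: 3.92
ee_pos: [0.4893, 0.2069, 0.0477]
eef_rot: [-3.124, -0.3, -0.007]
wrist_force: [0.1, 2.7, -0.3]
grip_width: 0.0299
yaw 10.97 [0.4893 0.2069 0.0477] [ 0.1  2.7 -0.3]
```

View pics/wrist4.png

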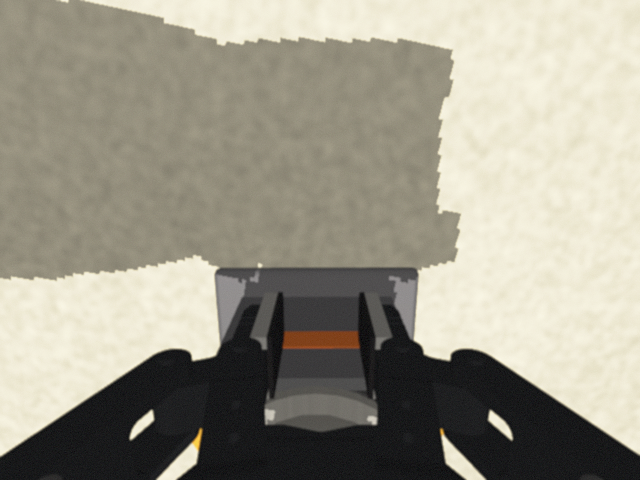

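View pics/c4.png

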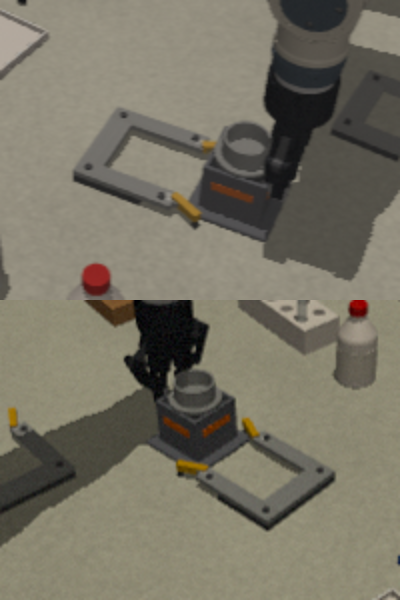

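```bash
python3 -m jog '[[[0,6,0],0.3,-0.3],[[0,7,0],0,-0.3],[[0,7,0],0,-0.3],[[0,7,0],0,-0.3],[[0,7,0],0,-0.3],[[0,6,0],0,-0.3]]'; python3 look.py 5; python3 -m jog '[[[0,6,0],0,-0.3],[[0,6,0],0,-0.3],[[0,6,0],0,-0.3],[[0,0,0],0,-0.3]]';python3 look.py 5 wrist scene side
python3 - <<'E'
import cv2,numpy as np
a=cv2.imread("pics/scene5.png")[200:350,280:480];b=cv2.imread("pics/side5.png")[150:300,170:370]
cv2.imwrite("pics/c5.png",np.hstack([cv2.resize(a,(400,300)),cv2.resize(b,(400,300))]))
E
```

```text
clock: 4.82
ee_pos: [0.4967, 0.1698, 0.0477]
eef_rot: [-3.119, -0.296, -0.008]
wrist_force: [-0.7, 5.3, 0.3]
grip_width: 0.0299
yaw 10.85 [0.4967 0.1698 0.0477] [-0.7  5.3  0.3]
clock: 5.32
ee_pos: [0.5, 0.1525, 0.0477]
eef_rot: [-3.116, -0.297, -0.008]
wrist_force: [0.7, -0.3, -0.2]
grip_width: 0.0297
yaw 10.9 [0.5    0.1525 0.0477] [ 0.7 -0.3 -0.2]
```

View pics/wrist5.png

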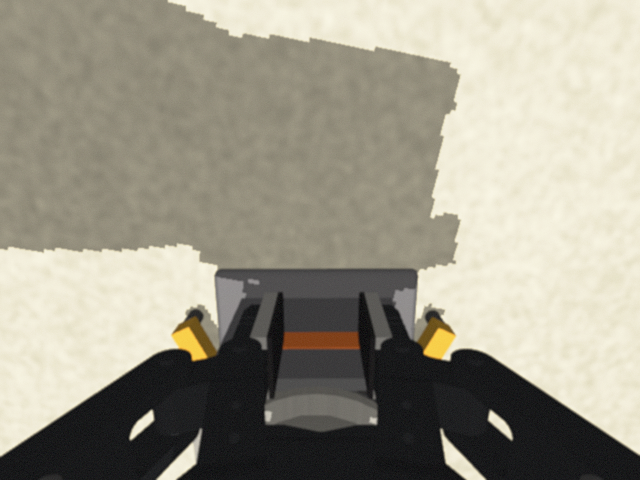

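View pics/c5.png

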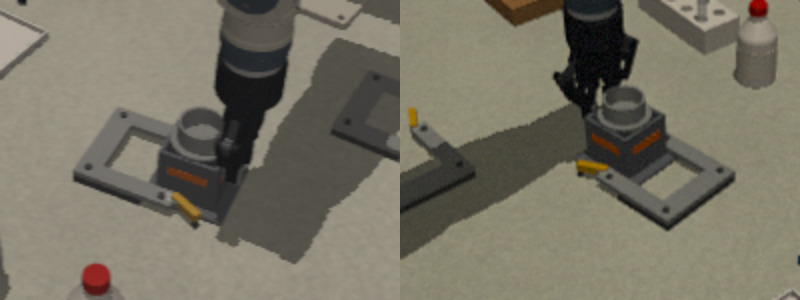

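```bash
python3 -m jog '[[[0,6,0],0,-0.3],[[0,6,0],0,-0.3],[[0,6,0],0,-0.3],[[0,6,0],0,-0.3],[[0,6,0],0,-0.3]]'; python3 -m jog '[[[0,6,0],0,-0.3],[[0,6,0],0,-0.3],[[0,6,0],0,-0.3],[[0,5,0],0,-0.3]]';python3 look.py 6 wrist
```

```text
clock: 6.1
ee_pos: [0.5051, 0.1264, 0.0477]
eef_rot: [-3.108, -0.304, -0.008]
wrist_force: [-2.0, 5.8, 1.7]
grip_width: 0.0297
clock: 6.6
ee_pos: [0.5091, 0.1063, 0.0478]
eef_rot: [-3.101, -0.308, -0.008]
wrist_force: [-1.6, 5.4, 2.3]
grip_width: 0.0298
yaw 11.35 [0.5091 0.1063 0.0478] [-1.6  5.4  2.3]
```

View pics/wrist6.png

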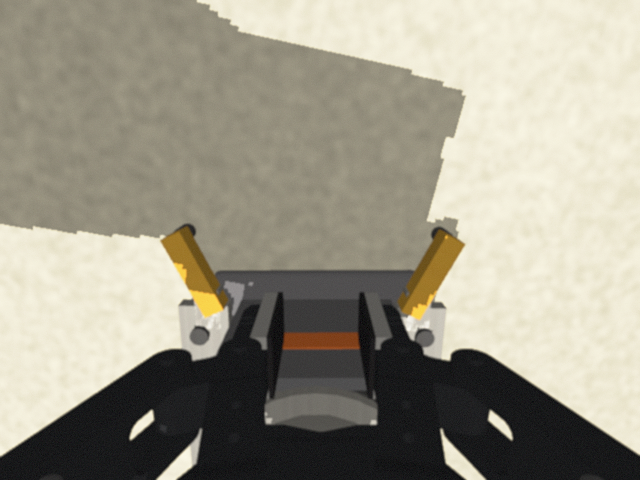

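```bash
python3 -m jog '[[[0,5,0],-0.2,-0.3],[[0,5,0],0,-0.3],[[0,4,0],0,-0.3]]'; python3 -m jog '[[[0,3,0],0,-0.3],[[0,3,0],0,-0.3]]'; python3 -m jog '[[[0,3,0],0,-0.3]]';
```

```text
clock: 7.02
ee_pos: [0.5112, 0.0944, 0.0479]
eef_rot: [-3.095, -0.317, -0.008]
wrist_force: [-1.0, 7.1, 3.5]
grip_width: 0.0299
clock: 7.28
ee_pos: [0.5119, 0.09, 0.0479]
eef_rot: [-3.091, -0.319, -0.007]
wrist_force: [-1.9, 7.4, 3.1]
grip_width: 0.0301
clock: 7.4
ee_pos: [0.5122, 0.0879, 0.0479]
eef_rot: [-3.089, -0.32, -0.007]
wrist_force: [-1.7, 7.9, 3.3]
grip_width: 0.0299
```

```bash
for k in 1 ; do python3 -m jog '[[[0,3,0],0.2,-0.3]]'|sed -n '2p;4p'; python3 -m jog '[[[0,3,0],0,-0.3]]'|sed -n '2p;4p';python3 -m jog '[[[0,3,0],0,-0.3]]'|sed -n '2p;4p'; done; python3 look.py 7 scene side wrist
python3 - <<'E'
import cv2,numpy as np
a=cv2.imread("pics/scene7.png")[200:350,280:480];b=cv2.imread("pics/side7.png")[150:300,170:370]
cv2.imwrite("pics/c7.png",np.vstack([cv2.resize(a,(400,300),interpolation=2),cv2.resize(b,(400,300),interpolation=2)]))
E
```

```text
ee_pos: [0.5127, 0.0857, 0.0479]
wrist_force: [-0.2, 6.1, 2.9]
ee_pos: [0.5132, 0.0845, 0.0482]
wrist_force: [-3.3, 18.2, 9.1]
ee_pos: [0.5134, 0.0843, 0.0487]
wrist_force: [-2.6, 22.2, 10.2]
yaw 11.81 [0.5134 0.0843 0.0487] [-2.6 22.2 10.2]
```

View pics/c7.png

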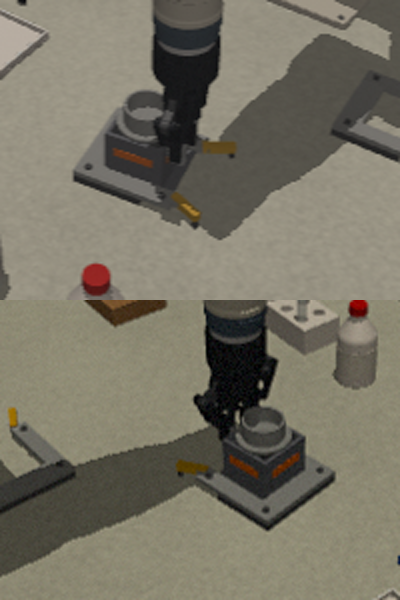

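View pics/wrist7.png

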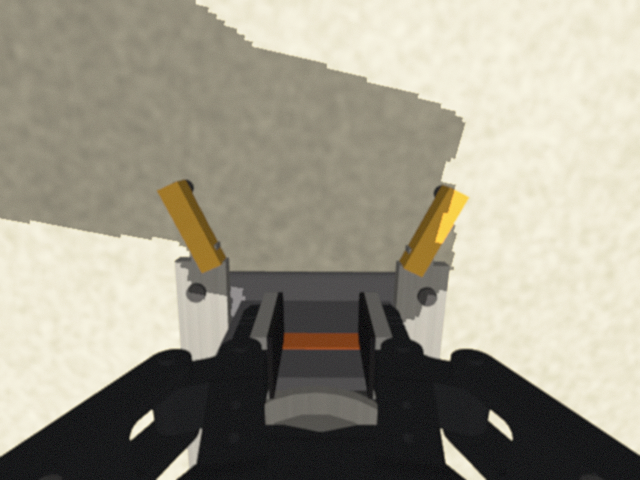

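Pushed home: the force jumped to 22 N at the stop, and the views show the sleeve at the slot's end. I back off, rise and look at the cup.

```bash
python3 -m jog '[[[0,-4,0],0,-0.3],[[0,-15,0],0,-0.3],[[0,-10,-10],0,-0.3],[[0,0,-50],0,0.5],[[0,0,-60],0,1],[[0,0,-55],0,1],[[0,30,0],0,1],[[0,40,0],0,1],[[0,9,0],0,1],[[0,0,0],0,1]]'; python3 look.py 8 wrist; python3 -c "
from bench import *
print(read_state()['q'])"
```

```text
clock: 9.18
ee_pos: [0.5222, 0.0301, 0.2322]
eef_rot: [-3.082, -0.325, -0.014]
wrist_force: [-0.1, -0.5, -1.2]
grip_width: 0.0854
yaw 12.02 [0.5222 0.0301 0.2322] [-0.1 -0.5 -1.2]
[-0.1271239   0.20912345 -0.04326067  1.31914979  0.04341809  1.23315137]
```

View pics/wrist8.png

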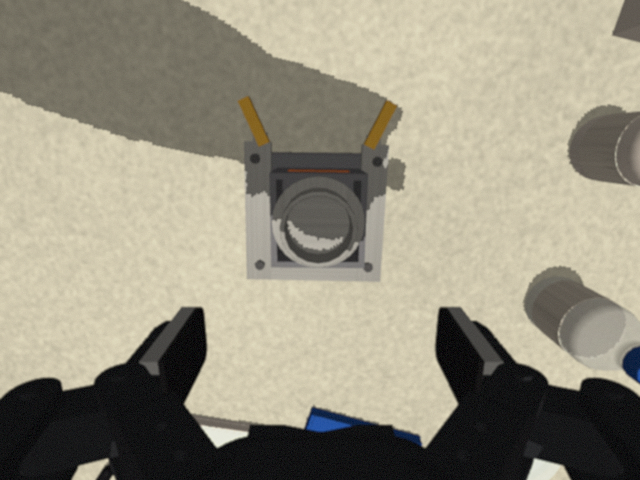

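```bash
python3 - <<'E'
import cv2
i=cv2.imread("pics/wrist8.png");cv2.imwrite("pics/c8.png",cv2.resize(i[90:290,230:400],None,fx=3.5,fy=3.5,interpolation=2)[:600*2][:, :])
i=cv2.resize(i[135:285,235:395],None,fx=4,fy=4,interpolation=2);cv2.imwrite("pics/c8.png",i)
E
```

```text
(no output)
```

View pics/c8.png

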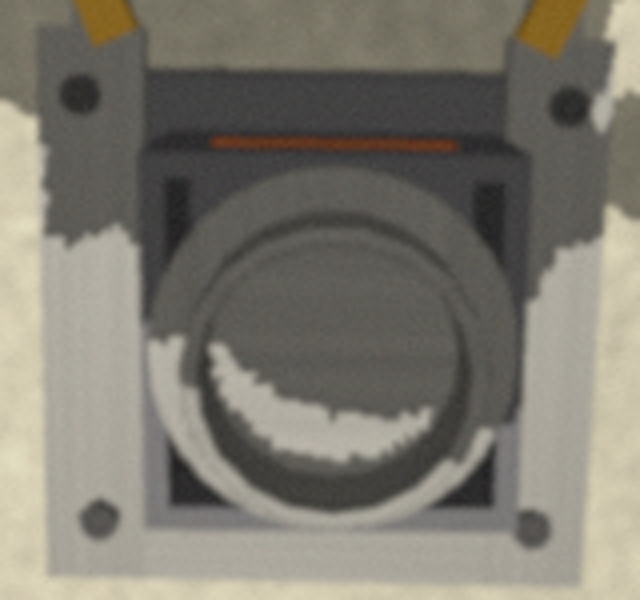

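```bash
python3 - <<'E'
from h import *
C=pix2w("wrist",318,227.2,.106);print("cup",C)
P=[pix2w("wrist",u,v,.0185) for u,v in [(247,279),(380.5,281),(388,145),(245,141.2)]]
for p in P:print(p.round(4))
S=[pix2w("wrist",235+u/4,135+v/4,.075) for u,v in [(145,527),(517,532),(525,152),(142,150)]]
for p in S:print(p.round(4))
for a in (P,S):
    d=a[1]-a[0];print(np.degrees(np.arctan2(d[1],d[0])))
s=read_state();R=Ro.from_rotvec(s["eef_rot"]).as_matrix();print("tool move mm",R.T@(C-s["ee_pos"])*1e3)
print("sleeve centre",np.mean(S,0))
E
```

```text
cup [0.51993648 0.03815327 0.106     ]
[ 0.4677 -0.0446  0.0185]
[ 0.5951 -0.02    0.0185]
[0.57   0.1062 0.0185]
[0.4448 0.0828 0.0185]
[ 0.4912 -0.0082  0.075 ]
[0.5653 0.0062 0.075 ]
[0.5488 0.0808 0.075 ]
[0.4772 0.0659 0.075 ]
10.906736109576208
11.032811761463014
tool move mm [ -2.34540731  -2.82234031 126.44617186]
sleeve centre [0.52065465 0.03617182 0.075     ]
```

```bash
python3 -m jog '[[[-2,-2,40],0,1],[[0,0,50],0,1],[[0,0,40],0,1],[[0,0,15],0,1],[[0,0,9],0,1],[[0,0,0],0,1]]' 60; python3 look.py 9 wrist side;python3 -c "
import cv2
cv2.imwrite('pics/c9.png',cv2.resize(cv2.imread('pics/side9.png')[130:290,220:400],None,fx=4,fy=3.7,interpolation=2))"
```

```text
clock: 9.98
ee_pos: [0.5195, 0.0451, 0.0753]
eef_rot: [-3.081, -0.335, -0.016]
wrist_force: [0.6, -0.9, -0.3]
grip_width: 0.0853
yaw 12.39 [0.5195 0.0451 0.0753] [ 0.6 -0.9 -0.3]
```

View pics/wrist9.png

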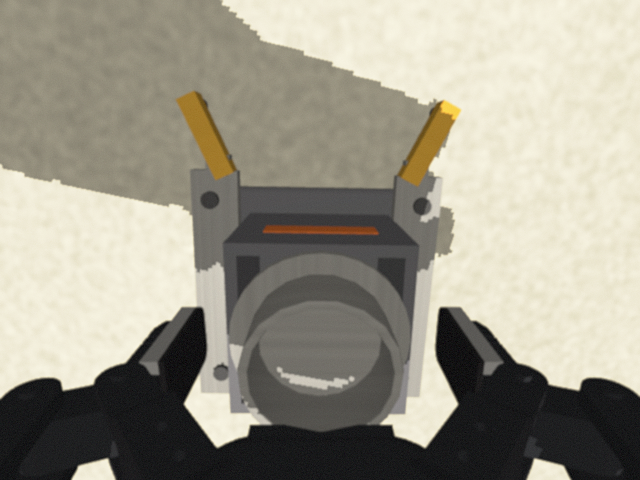

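View pics/c9.png

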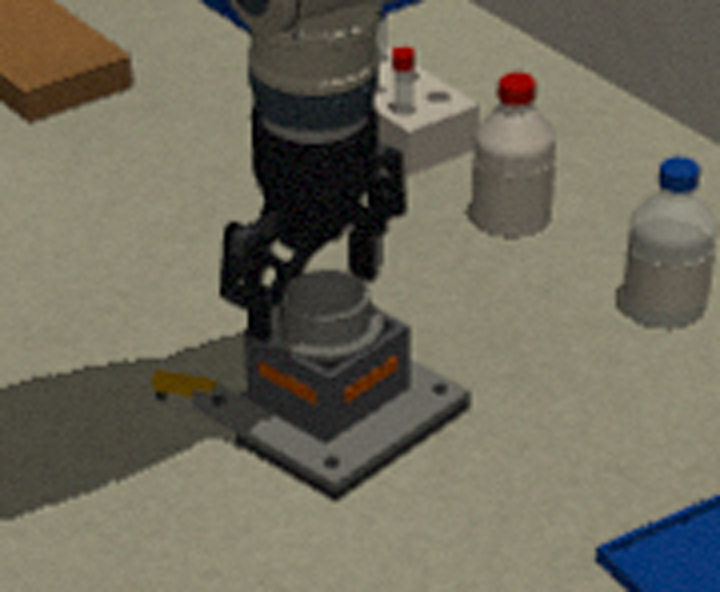

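```bash
python3 -m jog '[[[-1,7.5,-2],0,1],[[0,0,0],0,1]]' 60; python3 look.py 10
```

```text
clock: 10.32
ee_pos: [0.5216, 0.0366, 0.0793]
eef_rot: [-3.082, -0.335, -0.023]
wrist_force: [0.1, -0.8, -0.0]
grip_width: 0.0859
yaw 12.38 [0.5216 0.0366 0.0793] [ 0.1 -0.8 -0. ]
```

```bash
python3 -m jog '[[[-1,-1,1.5],0,1],[[0,0,0],0,0],[[0,0,0],0,-0.4],[[0,0,0],0,-0.4],[[0,0,0],0,-0.4]]' 60; python3 look.py 11 wrist side;python3 -c "
import cv2
cv2.imwrite('pics/c11.png',cv2.resize(cv2.imread('pics/side11.png')[130:290,220:400],None,fx=4,fy=3.7,interpolation=2))"
```

```text
clock: 10.95
ee_pos: [0.5205, 0.037, 0.079]
eef_rot: [-3.082, -0.334, -0.025]
wrist_force: [-0.3, -0.5, 0.8]
grip_width: 0.0549
yaw 12.34 [0.5205 0.037  0.079 ] [-0.3 -0.5  0.8]
```

View pics/c11.png

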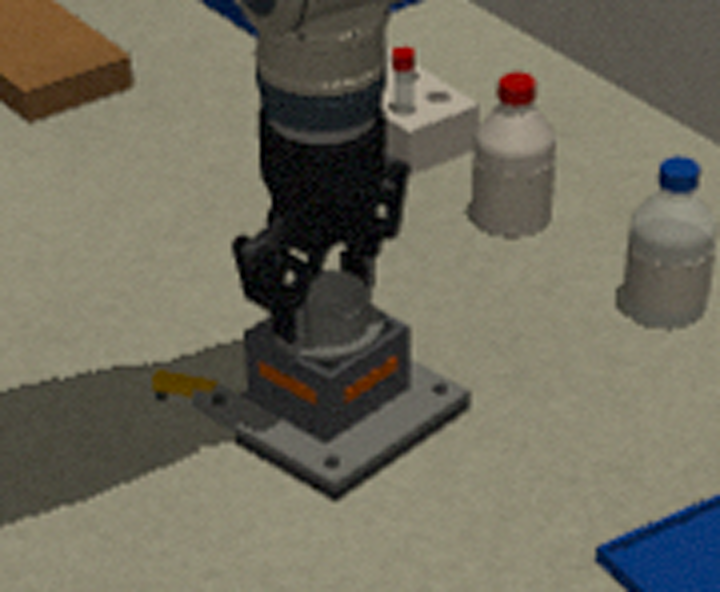

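View pics/wrist11.png

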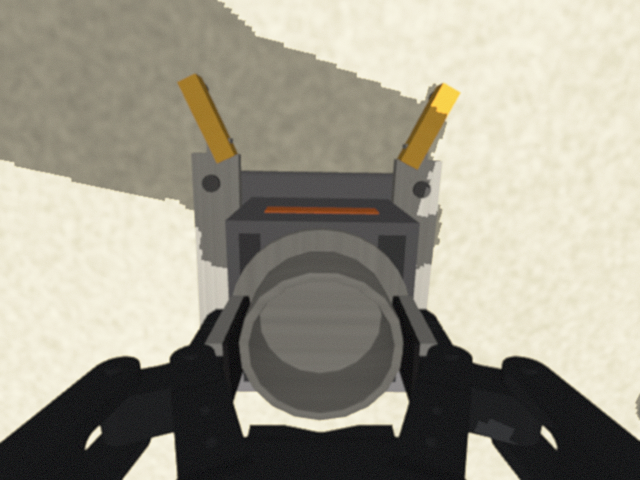

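```bash
python3 -m jog '[[[0,0,-2],0,-0.4],[[0,0,-2],0,-0.4]]'|sed -n '2p;4,5p'; python3 -m jog '[[[0,0,-2],-4,-0.4]]'|sed -n '2p;4,5p';python3 -m jog '[[[0,0,-2],-4,-0.4]]'|sed -n '2p;4,5p'
```

```text
ee_pos: [0.5199, 0.037, 0.0822]
wrist_force: [-0.1, 0.2, -7.4]
grip_width: 0.0551
ee_pos: [0.5191, 0.0372, 0.0835]
wrist_force: [0.6, 3.7, -12.0]
grip_width: 0.0548
ee_pos: [0.5183, 0.0373, 0.0839]
wrist_force: [5.5, 0.2, -25.2]
grip_width: 0.0546
```

```bash
python3 -m jog '[[[1.5,0,0.5],-6,-0.4]]'|sed -n '2,5p'; python3 -m jog '[[[0.5,0,-0.5],-6,-0.4]]'|sed -n '2,5p';python3 look.py 12 side;python3 -c "
import cv2
cv2.imwrite('pics/c12.png',cv2.resize(cv2.imread('pics/side12.png')[130:290,220:400],None,fx=4,fy=3.7,interpolation=2))"
```

```text
ee_pos: [0.5188, 0.0379, 0.0825]
eef_rot: [-3.015, -0.715, -0.019]
wrist_force: [-1.3, 0.7, -7.1]
grip_width: 0.0545
ee_pos: [0.5186, 0.0382, 0.0822]
eef_rot: [-2.972, -0.877, -0.02]
wrist_force: [-0.0, -0.5, -6.6]
grip_width: 0.0549
yaw 32.86 [0.5186 0.0382 0.0822] [-0.  -0.5 -6.6]
```

View pics/c12.png

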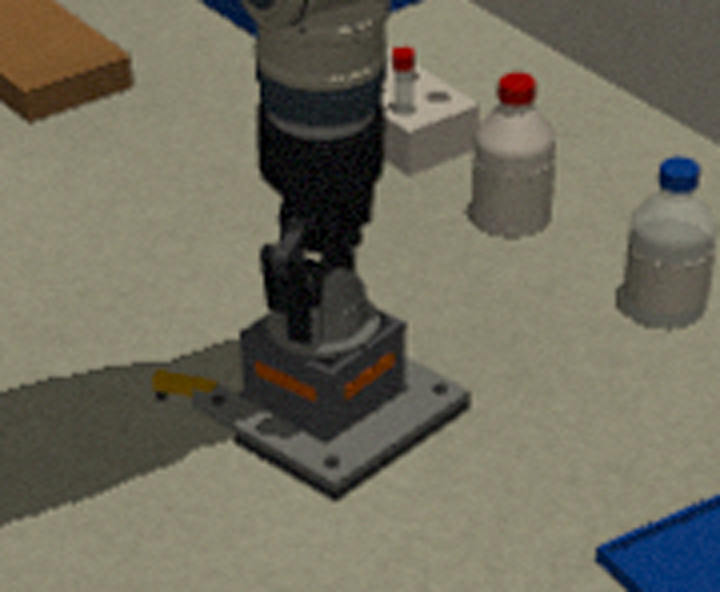

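```bash
python3 -m jog '[[[0.5,0,-0.7],-5,-0.4]]'|sed -n '2,5p'; python3 -m jog '[[[0.3,0.3,-0.7],-5,-0.4]]'|sed -n '2,5p'
```

```text
ee_pos: [0.5184, 0.0384, 0.0824]
eef_rot: [-2.928, -1.014, -0.02]
wrist_force: [-0.0, -0.3, -5.9]
grip_width: 0.0547
ee_pos: [0.5184, 0.0384, 0.0827]
eef_rot: [-2.881, -1.142, -0.021]
wrist_force: [-2.8, -0.6, -3.6]
grip_width: 0.0546
```

```bash
python3 -m jog '[[[0.3,0.3,-0.5],-5,-0.4]]'|sed -n '2,5p'
```

```text
ee_pos: [0.5184, 0.0382, 0.083]
eef_rot: [-2.828, -1.268, -0.023]
wrist_force: [-1.9, -1.5, -2.1]
grip_width: 0.055
```

Force fell from about 7 N (carrier hanging on the cup) to about 2 N (cup weight only), so it seems to have let go. I'll test with a gentle lift.

```bash
python3 -m jog '[[[0.5,0.3,-1.5],0,-0.4]]'|sed -n '2,5p'; python3 -m jog '[[[0.3,0.3,-2],0,-0.4]]'|sed -n '2,5p'
```

```text
ee_pos: [0.5185, 0.0384, 0.0844]
eef_rot: [-2.829, -1.265, -0.021]
wrist_force: [-1.5, 1.1, -3.5]
grip_width: 0.0549
ee_pos: [0.5186, 0.0384, 0.0863]
eef_rot: [-2.83, -1.261, -0.02]
wrist_force: [-2.1, -0.1, -3.7]
grip_width: 0.055
```

```bash
python3 -m jog '[[[0.3,0,-3],-2,-0.4]]'|sed -n '2,5p'; python3 -m jog '[[[0.3,0,-4],-1,-0.4]]'|sed -n '2,5p'; python3 look.py 13 side;python3 -c "
import cv2
cv2.imwrite('pics/c13.png',cv2.resize(cv2.imread('pics/side13.png')[130:290,220:400],None,fx=4,fy=3.7,interpolation=2))"
```

```text
ee_pos: [0.5185, 0.0385, 0.0894]
eef_rot: [-2.807, -1.31, -0.02]
wrist_force: [-2.5, -0.1, -3.4]
grip_width: 0.0547
ee_pos: [0.5186, 0.0385, 0.0936]
eef_rot: [-2.795, -1.336, -0.02]
wrist_force: [-2.7, 0.1, -3.6]
grip_width: 0.0548
yaw 51.07 [0.5186 0.0385 0.0936] [-2.7  0.1 -3.6]
```

View pics/c13.png

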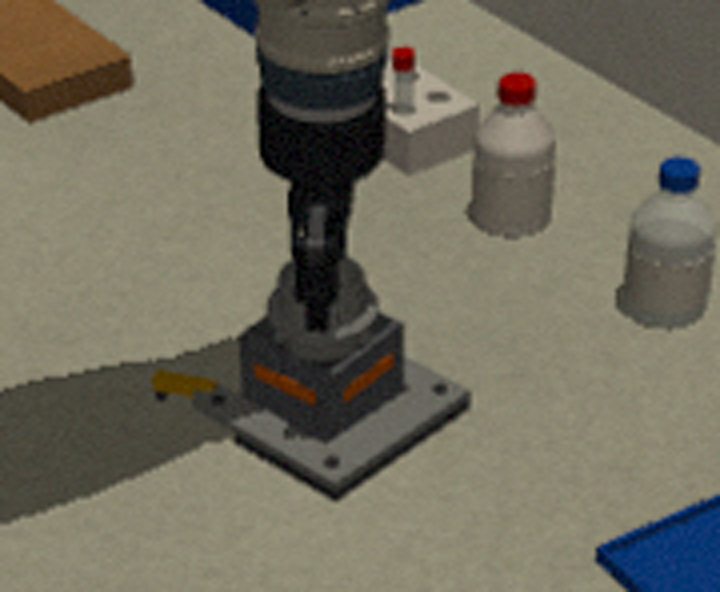

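```bash
python3 -m jog '[[[-0.6,-0.8,-6],0,-0.4],[[0,0,-6],0,-0.4]]'|sed -n '2p;4,5p'; python3 -m jog '[[[0,0,-8],0,-0.4],[[0,0,-8],0,-0.4]]'|sed -n '2p;4,5p';python3 -m jog '[[[0,0,-10],0,-0.4],[[0,0,-10],0,-0.4],[[0,0,-10],0,-0.4]]'|sed -n '2p;4,5p';
```

```text
ee_pos: [0.5184, 0.038, 0.1071]
wrist_force: [-2.2, 0.8, -2.7]
grip_width: 0.0548
ee_pos: [0.5184, 0.0373, 0.1243]
wrist_force: [-2.1, 0.7, -3.0]
grip_width: 0.0549
ee_pos: [0.5194, 0.0358, 0.1571]
wrist_force: [0.1, 0.4, -1.3]
grip_width: 0.0545
```

```bash
python3 -m jog '[[[0,0,-30],0,-0.4],[[0,0,-40],0,-0.4],[[0,0,-20],0,-0.4],[[0,0,0],0,-0.4]]'; python3 look.py 14 wrist scene side; python3 - <<'E'
from h import *
for n,u,v in(("scene",264,304),("side",390,177),("scene",328,339),("side",349,154)):print(n,pix2w(n,u,v,.13))
print(pix2w("scene",213,300,.03),pix2w("side",433,234,.03))
a=cv2.imread("pics/scene14.png")[180:330,190:440];b=cv2.imread("pics/side14.png")[150:300,200:450]
cv2.imwrite("pics/c14.png",np.vstack([cv2.resize(a,(500,300),interpolation=2),cv2.resize(b,(500,300),interpolation=2)]))
E
```

```text
clock: 14.15
ee_pos: [0.5204, 0.0314, 0.2525]
eef_rot: [-2.798, -1.338, -0.031]
wrist_force: [0.0, 0.3, -2.5]
grip_width: 0.0549
yaw 51.08 [0.5204 0.0314 0.2525] [ 0.   0.3 -2.5]
scene [ 0.78427378 -0.00822702  0.13      ]
side [ 0.77457165 -0.0222742   0.13      ]
scene [0.77439108 0.14928648 0.13      ]
side [0.7620243  0.13354389 0.13      ]
[ 0.79017768 -0.17830767  0.03      ] [ 0.78998735 -0.18269375  0.03      ]
```

View pics/c14.png

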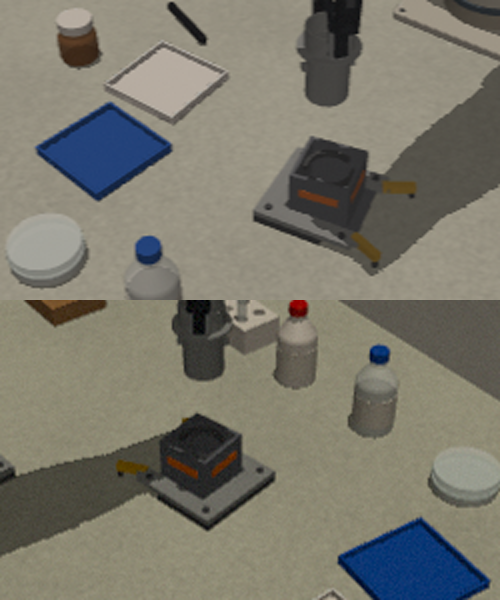

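View pics/side14.png

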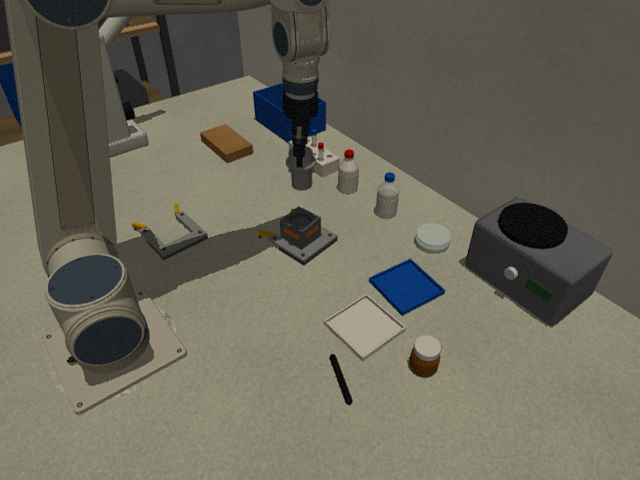

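View pics/scene14.png

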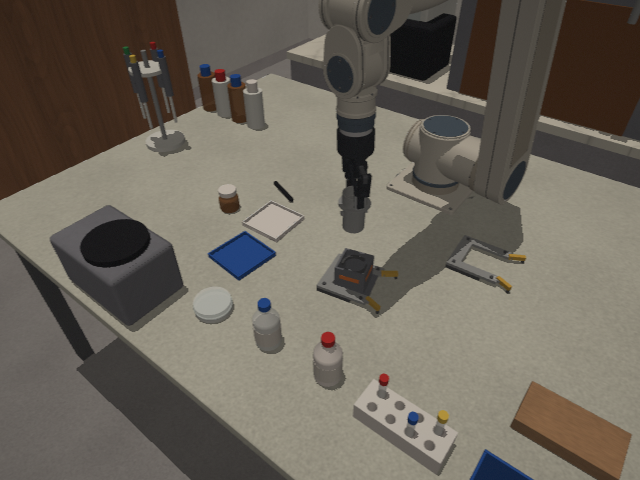

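```bash
python3 - <<'E'
from h import *
A=[pix2w("scene",u,v,.014) for u,v in [(245,232),(275.5,253.5),(238.5,278),(208.5,255.5)]]
B=[pix2w("side",200+u/2,150+v/2,.014) for u,v in [(422,220),(488,272),(405,321),(338,264)]]
for p in A+B:print(p.round(4))
print(np.mean(A,0),np.mean(B,0)); T=np.append((np.mean(A,0)+np.mean(B,0))[:2]/2,.2525)
s=read_state();R=Ro.from_rotvec(s["eef_rot"]).as_matrix();print("tool move",R.T@(T-s["ee_pos"])*1e3)
for d in [(np.array(A)[1]-A[0]),np.array(A)[2]-A[1]]:print(np.degrees(np.arctan2(d[1],d[0])))
# cup tilt check: project
E
```

```text
[ 0.5532 -0.3077  0.014 ]
[ 0.5676 -0.1799  0.014 ]
[ 0.6923 -0.1941  0.014 ]
[ 0.6818 -0.3173  0.014 ]
[ 0.6863 -0.207   0.014 ]
[ 0.6842 -0.3193  0.014 ]
[ 0.5513 -0.3136  0.014 ]
[ 0.5508 -0.1998  0.014 ]
[ 0.62371929 -0.24975526  0.014     ] [ 0.61812484 -0.25992771  0.014     ]
tool move [-158.87294989  258.57604249  -15.67738026]
83.58822762025632
-6.515217306148685
```

```bash
python3 -m jog '[[[-15,25,-2],0,-0.4],[[-22,36,-2],0,-0.4],[[-22,36,-2],0,-0.4],[[-22,36,-2],0,-0.4],[[-22,36,-2],0,-0.4],[[-22,36,-2],0,-0.4],[[-15,25,-2],0,-0.4],[[-10,15,-1],0,-0.4],[[0,0,0],0,-0.4]]'; python3 look.py 15 wrist scene side
```

```text
clock: 15.42
ee_pos: [0.6161, -0.2462, 0.2379]
eef_rot: [-2.782, -1.333, -0.007]
wrist_force: [-0.7, -0.2, -2.1]
grip_width: 0.0546
yaw 51.17 [ 0.6161 -0.2462  0.2379] [-0.7 -0.2 -2.1]
```

View pics/wrist15.png

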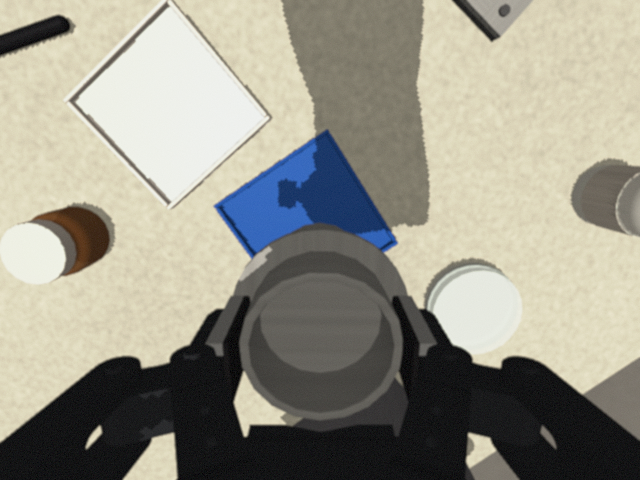

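View pics/side15.png

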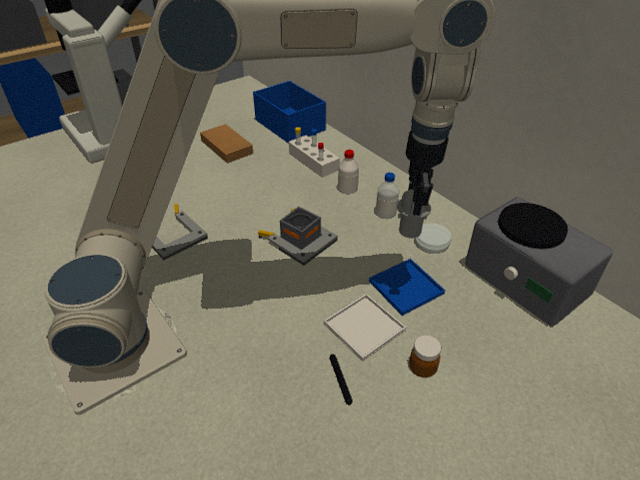

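View pics/scene15.png

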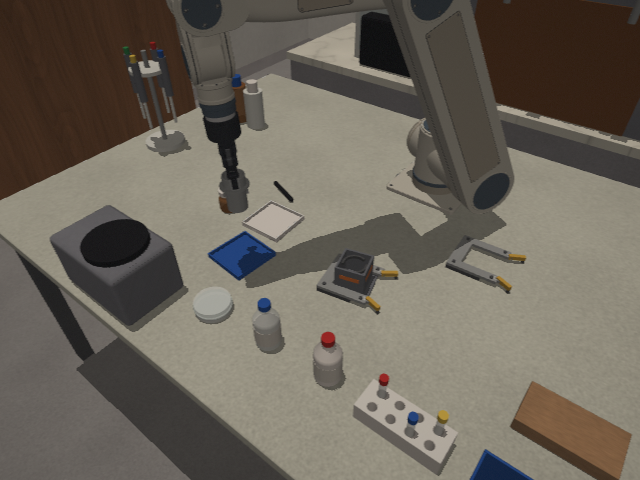

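```bash
python3 - <<'E'
from h import *
P=[pix2w("wrist",u,v,.014) for u,v in [(215,206),(327,130),(397,242)]]
for p in P:print(p.round(4))
c=(P[0]+P[2])/2;print(c, np.linalg.norm(P[1]-P[0]),np.linalg.norm(P[2]-P[1]))
s=read_state();R=Ro.from_rotvec(s["eef_rot"]).as_matrix()
print(R.T@(np.array([c[0],c[1],s["ee_pos"][2]])-s["ee_pos"])*1e3,R[:,2])
E
```

```text
[ 0.5494 -0.3119  0.014 ]
[ 0.5615 -0.1855  0.014 ]
[ 0.6875 -0.1977  0.014 ]
[ 0.61846211 -0.25477042  0.014     ] 0.12689578206025615 0.12663189379851947
[-6.54223742  8.437779   -0.5982291 ] [-0.0195608   0.05283158 -0.99841184]
```

```bash
python3 -m jog '[[[-6,8,0],0,-0.4],[[0,0,30],0,-0.4],[[0,0,35],0,-0.4],[[0,0,30],0,-0.4],[[0,0,25],0,-0.4],[[0,0,0],0,-0.4]]'; python3 - <<'E'
from h import *
s=read_state();R=Ro.from_rotvec(s["eef_rot"]).as_matrix();print(R[:,2])
print(R.T@(np.array([.6185,-.257,.08])-s["ee_pos"])*1e3)
E
```

```text
clock: 16.32
ee_pos: [0.6171, -0.2466, 0.1181]
eef_rot: [-2.782, -1.343, -0.012]
wrist_force: [0.0, -0.7, -2.3]
grip_width: 0.0549
[-0.01592323  0.0502611  -0.99860917]
[-8.35713655  9.240172   37.45932004]
```

```bash
python3 -m jog '[[[-4,4,14],0,-0.4],[[-4,5,14],0,-0.4],[[0,0,5],0,-0.4],[[0,0,0],0,-0.4]]'; python3 look.py 16 side scene wrist;python3 -c "
import cv2,numpy as np
a=cv2.imread('pics/scene16.png')[150:300,160:360];b=cv2.imread('pics/side16.png')[170:320,330:530]
cv2.imwrite('pics/c16.png',np.vstack([cv2.resize(a,(400,300),interpolation=2),cv2.resize(b,(400,300),interpolation=2)]))"
```

```text
clock: 16.82
ee_pos: [0.62, -0.2586, 0.085]
eef_rot: [-2.785, -1.345, -0.015]
wrist_force: [-0.0, 0.1, -2.3]
grip_width: 0.0547
yaw 51.52 [ 0.62   -0.2586  0.085 ] [-0.   0.1 -2.3]
```

View pics/c16.png

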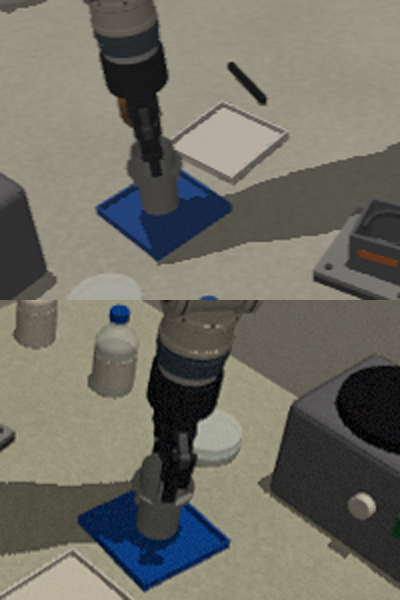

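Centred over the blue tray, tool tilted about 3°. I lower until it touches.

```bash
python3 -m jog '[[[0,0,4],0,-0.4],[[0,0,3],0,-0.4]]'|sed -n '2p;4p'; python3 -m jog '[[[0,0,2.5],0,-0.4]]'|sed -n '2p;4p'; python3 -m jog '[[[0,0,2],0,-0.4]]'|sed -n '2p;4p'
```

```text
ee_pos: [0.6206, -0.2582, 0.0793]
wrist_force: [-0.9, 0.4, -1.9]
ee_pos: [0.6205, -0.258, 0.0766]
wrist_force: [-1.0, -0.1, -1.5]
ee_pos: [0.6205, -0.2578, 0.0744]
wrist_force: [-0.6, -1.0, -2.6]
```

```bash
python3 -m jog '[[[0,0,1.5],0,-0.4]]'|sed -n '2p;4p'; python3 -m jog '[[[0,0,1.5],0,-0.4]]'|sed -n '2p;4p'; python3 -m jog '[[[0,0,1.5],0,-0.4]]'|sed -n '2p;4p'
```

```text
ee_pos: [0.6204, -0.2577, 0.0728]
wrist_force: [0.0, -0.5, -2.1]
ee_pos: [0.6205, -0.2577, 0.0712]
wrist_force: [1.2, 0.7, 11.0]
ee_pos: [0.621, -0.258, 0.0712]
wrist_force: [-2.7, 1.3, 14.3]
```

```bash
python3 -m jog '[[[0,0,-0.8],0,-0.4],[[0,0,0],0,-0.1],[[0,0,0],0,0.5],[[0,0,0],0,1],[[0,0,0],0,1],[[0,0,-12],0,1],[[0,0,-30],0,1],[[0,0,-50],0,1],[[0,0,-50],0,1],[[0,0,-20],0,1],[[0,0,0],0,1]]'; python3 look.py 17 side scene wrist;python3 -c "
import cv2,numpy as np
a=cv2.imread('pics/scene17.png')[170:320,190:390];b=cv2.imread('pics/side17.png')[170:320,270:470]
cv2.imwrite('pics/c17.png',np.vstack([cv2.resize(a,(400,300),interpolation=2),cv2.resize(b,(400,300),interpolation=2)]))"
```

```text
clock: 19.23
ee_pos: [0.6223, -0.2657, 0.2433]
eef_rot: [-2.791, -1.349, -0.022]
wrist_force: [-0.0, -0.4, -0.4]
grip_width: 0.0852
yaw 51.57 [ 0.6223 -0.2657  0.2433] [-0.  -0.4 -0.4]
```

View pics/c17.png

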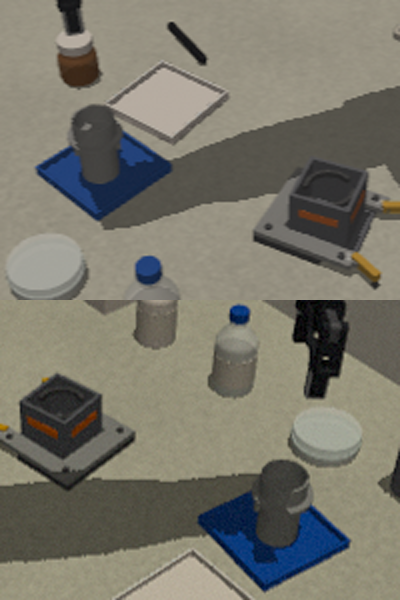

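View pics/wrist17.png

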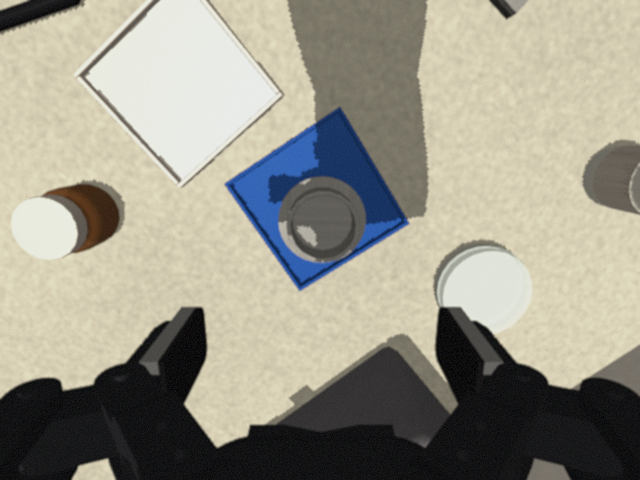

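Cup upright in the blue tray. Now I check whether the carrier is still home.

```bash
python3 -m jog '[[[0,0,0],10,0],[[0,0,0],10,-0.3],[[0,0,0],10,-0.3],[[0,0,0],10,-0.3],[[0,-30,0],0,-0.3],[[0,-50,0],0,-0.3],[[0,-50,0],0,-0.3],[[0,-50,0],0,-0.3],[[0,-50,0],0,-0.3],[[0,-50,0],0,-0.3],[[0,-20,0],0,-0.3],[[0,0,0],0,-0.3]]'; python3 look.py 18
```

```text
clock: 20.88
ee_pos: [0.561, 0.0397, 0.2384]
eef_rot: [-3.068, -0.272, 0.05]
wrist_force: [-0.2, -0.5, 0.5]
grip_width: 0.0298
yaw 10.18 [0.561  0.0397 0.2384] [-0.2 -0.5  0.5]
```

```bash
python3 -m jog '[[[-35,0,0],0,-0.3],[[-3,10,0],-0.5,-0.3],[[0,0,0],0,-0.3]]'; python3 look.py 19 wrist; python3 -c "
import cv2
i=cv2.imread('pics/wrist19.png');cv2.imwrite('pics/c19.png',cv2.resize(i[80:310,220:420],None,fx=2.6,fy=2.6,interpolation=2))"
```

```text
clock: 21.25
ee_pos: [0.5255, 0.0199, 0.2365]
eef_rot: [-3.067, -0.283, 0.054]
wrist_force: [-0.1, -0.3, 0.7]
grip_width: 0.03
yaw 10.58 [0.5255 0.0199 0.2365] [-0.1 -0.3  0.7]
```

View pics/c19.png

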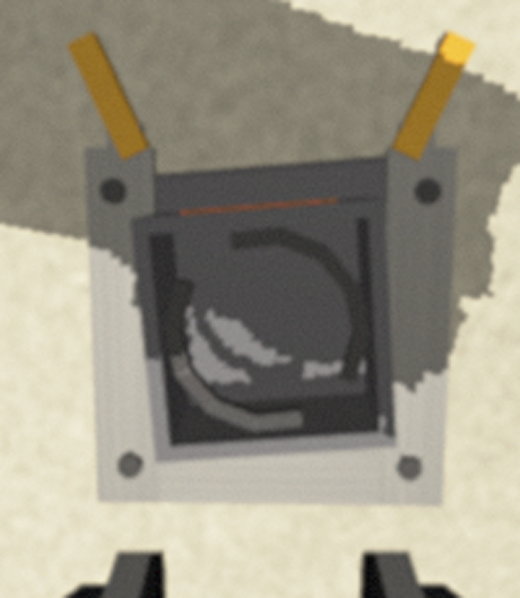

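```bash
python3 - <<'E'
from h import *
g=lambda c,z:[pix2w("wrist",220+u/2.6,80+v/2.6,z)[:2] for u,v in c]
S=g([(133,217),(386,198),(395,437),(157,462)],.075); P=g([(99,500),(441,504),(456,150),(86,150)],.0185)
for a in S+P:print(a.round(4))
S=np.array(S);P=np.array(P)
yaw=lambda d:np.degrees(np.arctan2(d[1],d[0]))
print("carrier",S.mean(0),yaw(S[1]-S[0]),yaw(S[2]-S[3]),"plate",P.mean(0),yaw(P[1]-P[0]),yaw(P[2]-P[3]))
a=np.radians(yaw(P[1]-P[0]));ux=np.array([np.sin(a),-np.cos(a)]);uy=np.array([np.cos(a),np.sin(a)])
h=P.mean(0)-.007*ux;d=S.mean(0)-h;print("home",h,"carrier in dock",d@ux*1e3,d@uy*1e3)
E
```

```text
[0.4726 0.0654]
[0.5455 0.0847]
[0.5636 0.0142]
[ 0.4919 -0.0081]
[ 0.468  -0.0437]
[ 0.5942 -0.0204]
[0.5708 0.1054]
[0.4445 0.0818]
carrier [0.51838696 0.03906371] 14.852314852283236 17.258886831044123 plate [0.51936047 0.0307913 ] 10.4670008274113 10.554896533467499
home [0.51808878 0.03767482] carrier in dock -1.3116111714546306 0.5455342326866437
```

Carrier got turned about 5.5° and set back about 3 mm by the twist. I'll nudge it square and home again.

```bash
python3 -m jog '[[[0,-40,0],0,-0.2],[[0,-40,0],0,-0.2],[[0,-32,0],0,-0.2],[[0,0,40],0,-0.2],[[0,0,50],0,-0.2],[[0,0,50],0,-0.2],[[0,0,35],0,-0.2],[[0,0,0],0,-0.2]]'; python3 - <<'E'
from h import *
s=read_state();R=Ro.from_rotvec(s["eef_rot"]).as_matrix();print(R[:,2])
print(R.T@(np.array([.508,.110,.047])-s["ee_pos"])*1e3)
E
```

```text
clock: 22.3
ee_pos: [0.5048, 0.1421, 0.0626]
eef_rot: [-3.067, -0.273, 0.052]
wrist_force: [0.4, 0.4, 0.4]
grip_width: 0.0342
[-0.03890761  0.0583494  -0.99753774]
[-2.14277165 33.05424801 13.53432605]
```

```bash
python3 -m jog '[[[-1,14,7],0,-0.2],[[-1,13,5],0,-0.2],[[0,5,0],0,-0.2],[[0,0,0],0,-0.2]]'; python3 -m jog '[[[0,4,0],0,-0.2],[[0,4,0],0,-0.2],[[0,4,0],0,-0.2]]'; python3 -m jog '[[[0,4,0],0,-0.2],[[0,3,0],0,-0.2]]';python3 look.py 20 wrist
```

```text
clock: 22.8
ee_pos: [0.5117, 0.1078, 0.0513]
eef_rot: [-3.068, -0.271, 0.043]
wrist_force: [0.4, 0.3, 0.0]
grip_width: 0.0344
clock: 23.18
ee_pos: [0.5143, 0.0956, 0.0515]
eef_rot: [-3.068, -0.272, 0.04]
wrist_force: [0.4, 0.5, -1.2]
grip_width: 0.0345
clock: 23.42
ee_pos: [0.5161, 0.0892, 0.0513]
eef_rot: [-3.066, -0.273, 0.038]
wrist_force: [4.3, 10.1, 2.9]
grip_width: 0.0341
yaw 10.2 [0.5161 0.0892 0.0513] [ 4.3 10.1  2.9]
```

View pics/wrist20.png

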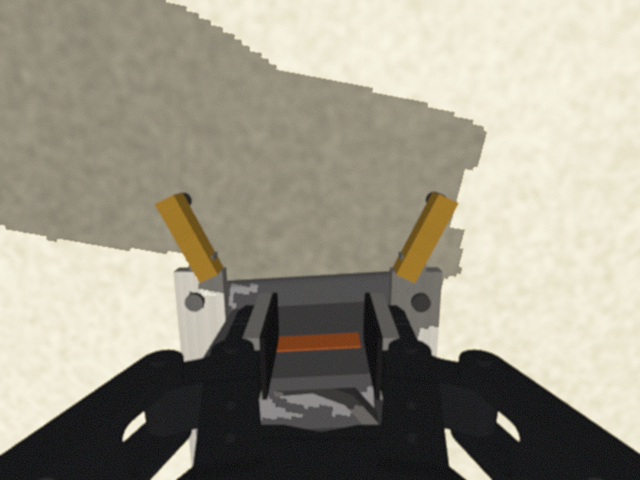

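```bash
python3 -m jog '[[[0,3,0],0,-0.2],[[0,3,0],0,-0.2]]'|sed -n '2p;4p';python3 -m jog '[[[0,3,0],0,-0.2]]'|sed -n '2p;4p'; python3 -m jog '[[[0,3,0],0,-0.2]]'|sed -n '2p;4p'; python3 look.py 21 wrist
```

```text
ee_pos: [0.5206, 0.0862, 0.0524]
wrist_force: [4.3, 11.4, 2.8]
ee_pos: [0.522, 0.0853, 0.0529]
wrist_force: [-3.0, 16.1, 6.6]
ee_pos: [0.5221, 0.0852, 0.0532]
wrist_force: [-5.9, 20.4, 7.1]
yaw 10.61 [0.5221 0.0852 0.0532] [-5.9 20.4  7.1]
```

View pics/wrist21.png

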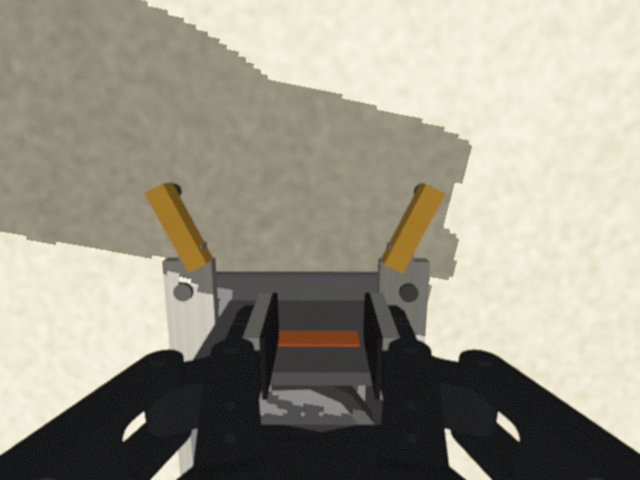

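Square and against the stop at 20 N. I retract and check.

```bash
python3 -m jog '[[[0,-4,0],0,-0.2],[[0,-15,0],0,-0.2],[[0,-12,-5],0,-0.2],[[0,0,-50],0,-0.2],[[0,0,-60],0,-0.2],[[0,0,-60],0,-0.2],[[0,40,0],0,-0.2],[[0,40,0],0,-0.2],[[0,0,0],0,-0.2]]'; python3 look.py 22 wrist scene side; python3 -c "
import cv2,numpy as np
i=cv2.imread('pics/wrist22.png');print(i.shape);cv2.imwrite('pics/c22.png',cv2.resize(i[80:310,220:420],None,fx=2.6,fy=2.6,interpolation=2))"
```

```text
clock: 25.15
ee_pos: [0.534, 0.0268, 0.2322]
eef_rot: [-3.049, -0.29, 0.019]
wrist_force: [-0.5, 1.3, -0.0]
grip_width: 0.0337
yaw 10.89 [0.534  0.0268 0.2322] [-0.5  1.3 -0. ]
(480, 640, 3)
```

View pics/c22.png

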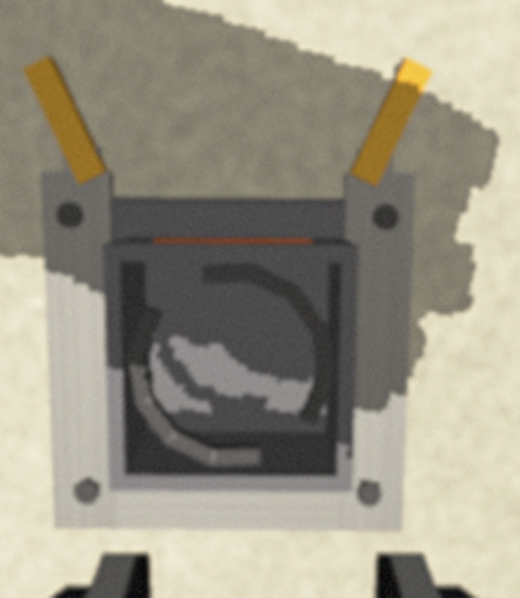

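View pics/scene22.png

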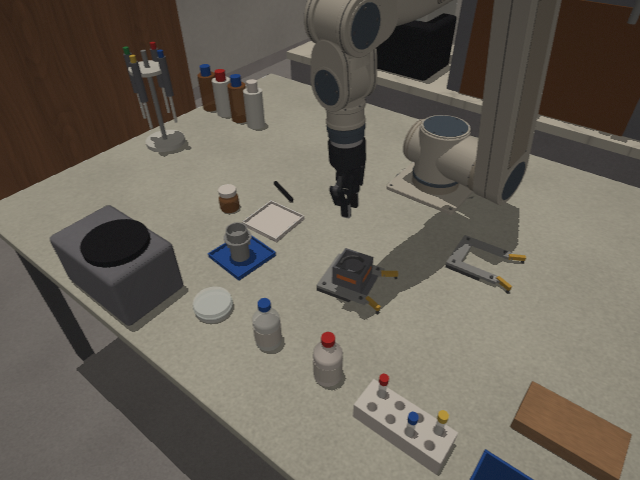

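```bash
python3 - <<'E'
from h import *
g=lambda c,z:[pix2w("wrist",220+u/2.6,80+v/2.6,z)[:2] for u,v in c]
S=np.array(g([(105,245),(356,245),(351,489),(112,489)],.075)); P=np.array(g([(56,527),(402,529),(414,174),(41,172)],.0185))
yaw=lambda d:np.degrees(np.arctan2(d[1],d[0]))
a=np.radians(yaw(P[1]-P[0]));ux=np.array([np.sin(a),-np.cos(a)]);uy=np.array([np.cos(a),np.sin(a)])
h=P.mean(0)-.007*ux;d=S.mean(0)-h;print(yaw(S[1]-S[0]),yaw(P[1]-P[0]),"in dock",d@ux*1e3,d@uy*1e3)
from bench import workorder
print(workorder.close_job())
E
```

```text
11.072833688648963 10.830061341115616 in dock 2.5546235318294563 3.0537413404195175
the job is handed in; nothing more can be done
None
```

The cup stands upright in the blue tray, the empty carrier is home in the dock, and the job is handed in at about 25 s of the 72 s allowed. Of the two docks I used the one farther from the base, 0.52 m away against about 0.37 m.

- **Docking:** I slid the carrier with a two-finger push until the force jumped to 22 N at the end stop.
- **Twist:** After about 36° anticlockwise the force dropped from about 7 N to about 2 N, and the cup then came out freely. At the start of the twist the upward pull was higher than I wanted, about 25 N for one step, and I eased it at once.
- **Placing:** The tool was tilted about 3° when it set the cup down. After release all three camera views show the cup upright in the blue tray.
- **Second push:** The twist had turned the carrier about 5.5° and set it back about 3 mm. I pushed it home again, up to 20 N at the stop.

**Last checks:** the carrier is square to the dock within 0.3°. It measures 2.5 mm past the nominal home point and 3 mm to the side. The slot stops it 1 mm past home, so that reading carries 1–2 mm of error, and 3 mm is the slot's full side play. In the last overall view the bottles, jar and dishes show no change, and the robot was clear of everything.

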